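Close a plaster mould in the ratchet clamp and free it

TASK

Pump the clamp's black trigger (push its end down and let it rise, click by click) until the jaw has pushed the loose plaster mould half flush against the fixed half and holds it firmly, then take the hand off; stop as soon as the trigger turns clearly stiff, because over-tightening cracks the plaster. Then press the red release button and keep it down until the jaw has gone fully back, leaving the mould closed. Do not push the jaw or the plaster by hand, do not force the clamp, and leave the bowl, jar and brush where they are.

Things in the scene. Friction and masses are not known exactly. Their poses are not given: they have to be found in the camera images.
- clamp: Ratchet clamp fixed on a plywood board (150 x 380 x 15 mm). Origin on the table under the red button; +y is the way the jaw advances, x across, z up. Orange housing 48 mm wide, y = -61 to 56 mm, 88 mm high. Along y (mm): trigger end -128, trigger pivot -30, red button 0, jaw head 68, loose mould half, fixed half, end stop 257 to 277. Force it with no more than 35 N.
- jaw: Toothed steel bar with a square head, sliding along the clamp's +y. Origin at the top of the head's front end: clamp y = 68 mm, z = 48 mm when fully back, where it starts. Each full trigger stroke advances it by one click of 7 mm (it catches at about 5.5, 12.5, 19.5, .. 61.5 mm from fully back); a spring of about 5 N pulls it back. The bar's tail sticks out under the trigger.
- front_half: The loose plaster mould half, off-white with a blue band, 60 mm (y) x 100 mm (x) x 75 mm high, about 0.5 kg; it lies on the board between two low side strips. Origin at the centre of its underside; axes as the clamp's, roughly. Flush when its origin is at clamp y = 165 mm; it starts 4 to 10 mm short. Sliding it takes 2 to 4 N.
- rear_half: The fixed plaster mould half, same size, fast on the board. Origin at the centre of its underside, clamp y = 225 mm; its mating face is at clamp y = 195 mm.
- trigger (a joint): Angle of the trigger, rad: 0 at rest (sprung up), positive as its end is pushed down, hard stop 0.50. Pivot along the clamp's x at clamp y = -30, z = 90 mm. The jaw starts to move at about 0.18 rad and clicks on at about 0.33 running free, up to 0.42 when tight; push to 0.44 to 0.46 for a sure click, then let it rise fully to 0 before the next stroke or the release.
- trigger_pad (a point): Centre of the top of the trigger's end: orange patch on a black 34 x 34 mm pad, 107 mm up; 44 mm lower at 0.45 rad, almost straight down. Push needed at 0.45 rad: 6.5 to 7 N running free, 8 to 9 N sliding the loose half, 10 N if the mould is then held with 2 N, 11 N for 6 N, 12 N for 8 N, 12.7 N for 10 N, 14.4 N for 13 N, 16 N for 17 N (the squeeze is 4 N higher while pushed down).
- release (a joint): How far the red release button is pressed, in m: 0 up, 0.012 fully down (hard stop). It frees the ratchet beyond about 0.006; press it 8 or 9 mm and hold it down (about a second) until the jaw is back, else the ratchet catches again. It needs 3 to 4 N empty and up to 14 N with the clamp tight.
- release_top (a point): Centre of the top of the red button (22 mm across, facing up), 112 mm above the table; pressed straight down.
- jaw_head (a point): Centre of the jaw head's front. Ahead of it a black rubber pad, 40 mm across, stands on a brass spindle that is screwed out differently each time: pad face 22 to 48 mm ahead of here, not measured, so tightness must be felt. The pad is sprung, 1.1 N per mm: each click on the closed mould adds about 7.5 N. The mould must be held with 7 N or more and cracks above 23 N.
- bowl: small terracotta bowl, 90 mm across, 55 mm high; origin at the centre of its underside
- glaze_jar: blue ceramic jar with blue lid, 60 mm across, 70 mm high; origin at the centre of its underside
- brush: blue-handled brush lying on the table; origin at the middle of its underside

How it is judged:
By the outcome, as a careful person would: the job done as asked, in the order asked, and still so for the second after the job is handed in, with the robot touching nothing.
It also fails if it takes over 64 s, if anything falls off the work surface, if the arm or the gripper's body presses on something with over 40 N, if the wrist force passes 120 N, or if a joint passes its speed limit or range.

ROBOT

A 6-joint arm with a two-finger parallel gripper is mounted at the origin on the work surface. World frame = base frame: x ahead of the robot, y to its left, z up, the work surface at z = 0. Lengths are in m, angles in rad, forces in N, time in s.
With the tool pointing down it reaches from about 0.325 to 0.775 m from the base axis. Payload 9.3 kg.
Tool frame: the origin (TCP) lies midway between the tips of the shut fingers; the grasp point (between the pads) lies 19 mm behind it (arm.grasp_offset is the distance from the TCP to the grasp point, in m); z points along the fingers, y is the line along which they close (so a half turn about z gives the same grasp; the last joint's range is limited). The gripper opens to 85 mm and grips with 20 to 120 N. Pads are 22 mm wide; open, the fingers measure 114 mm over their backs; the gripper's body (76 mm by 85 mm) begins 54 mm behind the grasp point. The pads swing forward as they close: fully open they stand 13 mm farther back than shut.
Start: joints at [1.195, 0.259, 0.021, 1.334, 0, 1.418], TCP at [0.122, 0.536, 0.231] pointing down, gripper open.
Joint ranges: [-3.04, 3.04], [-0.91, 1.82], [-1.04, 1.36], [-1.92, 1.95], [-1.52, 1.45], [-3.14, 3.14]. Speed limits (rad/s): [2.22, 2.22, 2.79, 3.14, 3.14, 3.14].

INTERFACE

Orientations are given as a rotation vector (axis times angle).
In Python, from cell import arm, optics, ticket gives the robot as it stands.
- The arm moves only by the shell command python3 -m pendant 'ROWS' [FORCE]. ROWS is JSON, a list that holds one entry, the list of rows, each a list of 7 numbers: the turn, a rotation vector about the tool's x, y, z in rad, then the shift along the tool's x, y, z in mm, then the opening, from 0 (shut) to 1 (fully open). A call has 1 to 8 rows; each row shifts and turns the commanded pose from where the row before left it, along the tool's axes as they then stand; what a row does not reach is not made up. A row lasts 1/12 s, in which the tool goes at most 41.7 mm and 7.16 degrees, less where a joint would pass 70% of its speed; a pose out of reach is approached as far as the arm can. A call with a gripper value outside its range is refused whole. The fingers move at their own pace and stop on an object; FORCE is the grip in N (left out, the last holds). Time passes only in rows, so rows that do not move let the fingers close. It gives the time, the measured TCP pose, the force, the opening and the grip force at its end, in the units of the state.
- arm.observe(): the state, without advancing time (a new reading comes with each control period).
- optics.read_camera(name): name is "scene" or "top"; returns a dict with "pixels" (400x640x3 uint8, red, green, blue), "camera_matrix" (3x3 intrinsics, pixels), "R" (3x3) and "t" (3): a world point X has camera coordinates R X + t. Camera axes: x right, y down, z forward; pixel columns grow to the right and rows downward; lengths in m; the calibration is good to about 2 mm. A picture is of the moment at which its call begins. There is no depth.
- ticket.close_job(): hands the job in; it is judged then, once.
The state is a dict: "clock": time; "joint_positions": joint angles; "qd": joint speeds; "joint_efforts": joint torques, N m; "eef_pos": TCP position; "tcp_rot": TCP orientation; "ft_force": force on the tool from outside, world axes, zero at the start; "torque": the same for the moment, N m; "finger_gap": finger opening in m; "grasp_force": force on a finger pad.
Only numpy, scipy, OpenCV 4.12 (cv2) and the standard library are available. Lean on these libraries where they do the work, as an engineer would, in place of code of your own. Each camera call takes 0.05 s, during which the arm holds its last target. There are 200 camera calls.

## Working session

There is one attempt and no reset: what is moved stays moved. The work goes in short steps, Python scripts to look and compute and a shell command to move; the robot and the scene stay as the last step left them, time stands still between calls to the robot, and variables do not carry over. Pictures are saved under pics/ and viewed, at most 10 in all, crops included, and the job is handed in when it is done.

```bash
mkdir -p pics; python3 - <<'E'
from cell import arm, optics
import cv2
for n in("scene","top"):
    d=optics.read_camera(n); cv2.imwrite(f"pics/{n}0.png",d["pixels"][...,::-1]); print(n,d["camera_matrix"],d["R"],d["t"])
s=arm.observe();print(s)
E
```

```text
scene [[407.56897914   0.         321.47301938]
 [  0.         407.56897914 200.73686578]
 [  0.           0.           1.        ]] [[-0.3240988   0.94600723 -0.00550409]
 [ 0.81111733  0.27488225 -0.51626391]
 [-0.48687641 -0.17178498 -0.85641186]] [ 0.13014835 -0.44516215  1.18233817]
top [[465.39450844   0.         322.1116216 ]
 [  0.         465.39450844 205.12797112]
 [  0.           0.           1.        ]] [[ 0.09790618 -0.99519163 -0.00282753]
 [-0.97337846 -0.09516779 -0.20851249]
 [ 0.2072408   0.02316692 -0.97801562]] [-0.00887294  0.61128144  0.74417622]
{'clock': 0.1, 'joint_positions': array([ 1.19540541e+00,  2.59125268e-01,  2.08489623e-02,  1.33366006e+00,
       -1.88623003e-05,  1.41818485e+00]), 'qd': array([ 0.00061636, -0.001853  ,  0.00306384,  0.00084266,  0.00093451,
        0.00019188]), 'joint_efforts': array([ 4.86363773e-03, -5.56697381e+01,  3.45068371e+01,  1.16617786e-02,
       -1.83848301e-04, -2.57344738e-05]), 'eef_pos': array([0.12144767, 0.53618546, 0.23073683]), 'tcp_rot': array([-3.49186794e-01, -3.12184485e+00,  1.73630877e-03]), 'ft_force': array([ 0.03527847, -0.05703641,  0.00011444]), 'torque': array([ 0.05308674, -0.0481704 ,  0.01021076]), 'grasp_force': 0.0, 'finger_gap': 0.08559492224947005}
```

View pics/scene0.png

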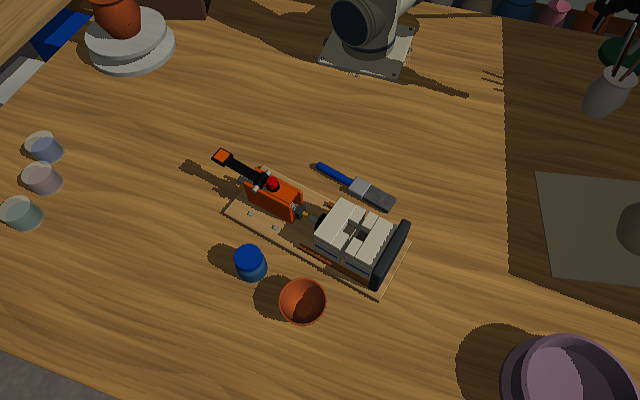

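View pics/top0.png

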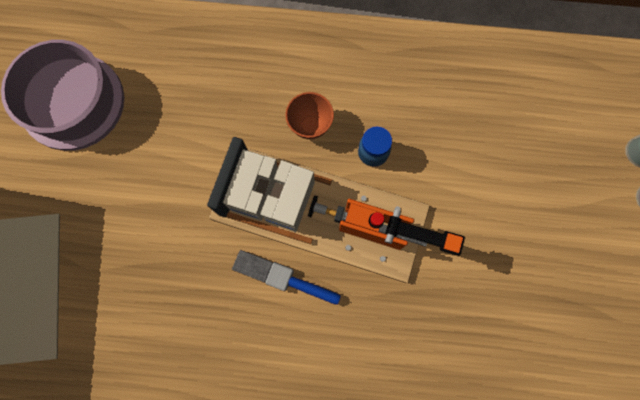

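The pad patch is at (222,156) in scene and (453,243) in top. The red button is at (273,184) and (377,219).

```bash
cat > h.py <<'E'
import numpy as np
from cell import arm, optics
def cast(d,uv,z):
    K,R,t=d["camera_matrix"],d["R"],d["t"]; c=-R.T@t
    r=R.T@np.linalg.solve(K,[uv[0],uv[1],1.]); return c+r*(z-c[2])/r[2]
def proj(d,X):
    p=d["camera_matrix"]@(d["R"]@np.asarray(X)+d["t"]); return p[:2]/p[2]
def blob(d,uv,kind,w=16):
    p=d["pixels"].astype(int); u,v=uv; q=p[v-w:v+w,u-w:u+w]; r,g,b=q[...,0],q[...,1],q[...,2]
    m=(r>150)&(g>55)&(g<150)&(b<80) if kind=="o" else (r>110)&(g<45)&(b<60)
    y,x=np.nonzero(m); return np.array([x.mean()+u-w,y.mean()+v-w]),m.sum()
E
python3 - <<'E'
from h import *
for n,a,b in(("scene",(222,156),(273,184)),("top",(453,243),(377,219))):
    d=optics.read_camera(n); pa,ka=blob(d,a,"o"); pb,kb=blob(d,b,"r",12)
    A=cast(d,pa,.107);B=cast(d,pb,.112);v=A-B
    print(n,pa,ka,pb,kb,A,B,np.hypot(*v[:2]),np.degrees(np.arctan2(-v[1],-v[0])))
import scipy.spatial.transform as T
s=arm.observe();print(T.Rotation.from_rotvec(s["tcp_rot"]).as_matrix())
E
```

```text
scene [221.32743363 154.98230088] 113 [272.32291667 181.52083333] 96 [ 0.55602966 -0.16688796  0.107     ] [ 0.5863794  -0.03898593  0.112     ] 0.13145355113863444 76.65122873241064
top [455.14201183 241.24556213] 338 [376.79136691 218.34532374] 139 [ 0.56173837 -0.1699518   0.107     ] [ 0.58595815 -0.04073759  0.112     ] 0.13146447977619402 79.38372537689456
[[-9.75290819e-01  2.20924766e-01 -2.58808301e-04]
 [ 2.20924896e-01  9.75290573e-01 -6.99252908e-04]
 [ 9.79310114e-05 -7.39152138e-04 -9.99999722e-01]]
```

```bash
R='[0,0,0,-28,-28,0,0]'; python3 -m pendant '[[[0,0,0,-28,-28,0,0],[0,0,0,-28,-28,0,0],[0,0,0,-28,-28,0,0],[0,0,0,-28,-28,0,0],[0,0,0,-28,-28,0,0],[0,0,0,-28,-28,0,0],[0,0,0,-28,-28,0,0],[0,0,0,-28,-28,0,0]]]'; python3 -m pendant '[[[0,0,0,-28,-28,0,0],[0,0,0,-28,-28,0,0],[0,0,0,-28,-28,0,0],[0,0,0,-28,-28,0,0],[0,0,0,-28,-28,0,0],[0,0,0,-28,-28,0,0],[0,0,0,-28,-28,0,0],[0,0,0,-28,-28,0,0]]]'
```

```text
clock: 0.87
eef_pos: [0.2908, 0.2667, 0.2314]
tcp_rot: [0.348, 3.122, 0.0]
ft_force: [1.7, 0.0, 0.3]
finger_gap: 0.0001
grasp_force: 0.0
clock: 1.53
eef_pos: [0.46, -0.0016, 0.2313]
tcp_rot: [0.35, 3.122, 0.0]
ft_force: [0.9, 1.8, 0.1]
finger_gap: 0.0002
grasp_force: 0.0
```

```bash
python3 -m pendant '[[[0,0,0,-26.5,-28,0,0],[0,0,0,-26.5,-28,0,0],[0,0,0,-26.5,-28,0,0],[0,0,0,-26.5,-28,20,0],[0,0,0,-26,-27,30,0],[0,0,0,0,0,40,0],[0,0,0,0,0,10,0],[0,0,0,0,0,0,0]]]'; python3 - <<'E'
from h import *
import cv2
a=optics.read_camera("scene");b=optics.read_camera("top")
f=lambda d,u,v:cv2.resize(d["pixels"][v-50:v+50,u-60:u+60,::-1],(480,400))
cv2.imwrite("pics/c1.png",np.hstack([f(a,240,160)[:,:400],f(b,435,230)[:,80:]]))
print(arm.observe()["eef_pos"])
E
```

```text
clock: 2.2
eef_pos: [0.5521, -0.1579, 0.1329]
tcp_rot: [-0.349, -3.115, -0.004]
ft_force: [-0.4, 0.1, 0.0]
finger_gap: 0.0
grasp_force: 0.0
[ 0.55411553 -0.15803647  0.1373662 ]
```

View pics/c1.png

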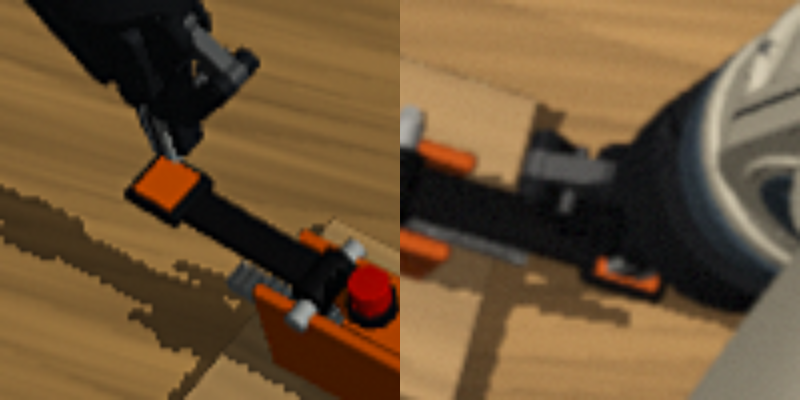

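```bash
python3 -m pendant '[[[0,0,0,-6,-9,0,0],[0,0,0,0,0,12,0],[0,0,0,0,0,12,0],[0,0,0,0,0,0,0]]]'; python3 -m pendant '[[[0,0,0,0,0,12,0],[0,0,0,0,0,12,0],[0,0,0,0,0,12,0],[0,0,0,0,0,6,0],[0,0,0,0,0,0,0],[0,0,0,0,0,0,0]]]'
```

```text
clock: 2.63
eef_pos: [0.5582, -0.1688, 0.1125]
tcp_rot: [0.348, 3.122, -0.001]
ft_force: [-0.1, 0.5, 0.4]
finger_gap: 0.0002
grasp_force: 0.0
clock: 3.13
eef_pos: [0.5593, -0.169, 0.0722]
tcp_rot: [0.348, 3.119, -0.001]
ft_force: [0.5, 0.6, 5.6]
finger_gap: -0.0001
grasp_force: 2.5
```

```bash
python3 -m pendant '[[[0,0,0,0,0,8,0],[0,0,0,0,0,0,0],[0,0,0,0,0,0,0]]]'; python3 -m pendant '[[[0,0,0,0,0,-16,0],[0,0,0,0,0,-16,0],[0,0,0,0,0,-16,0],[0,0,0,0,0,0,0]]]'
```

```text
clock: 3.38
eef_pos: [0.5594, -0.1692, 0.0643]
tcp_rot: [0.348, 3.119, -0.002]
ft_force: [1.8, 0.8, 6.2]
finger_gap: 0.0
grasp_force: 2.9
clock: 3.72
eef_pos: [0.5595, -0.1695, 0.1145]
tcp_rot: [0.348, 3.117, -0.003]
ft_force: [0.1, -0.0, 0.2]
finger_gap: 0.0001
grasp_force: 0.0
```

```bash
python3 -m pendant '[[[0,0,0,0,0,13,0],[0,0,0,0,0,13,0],[0,0,0,0,0,13,0],[0,0,0,0,0,12,0],[0,0,0,0,0,0,0],[0,0,0,0,0,0,0]]]'; python3 -m pendant '[[[0,0,0,0,0,-17,0],[0,0,0,0,0,-17,0],[0,0,0,0,0,-17,0],[0,0,0,0,0,0,0],[0,0,0,0,0,0,0]]]'; python3 - <<'E'
from h import *
import cv2
a=optics.read_camera("scene")
cv2.imwrite("pics/c2.png",cv2.resize(a["pixels"][130:290,205:425,::-1],(770,560)))
E
```

```text
clock: 4.22
eef_pos: [0.5584, -0.1692, 0.0599]
tcp_rot: [0.349, 3.121, -0.002]
ft_force: [-0.2, -2.2, 6.4]
finger_gap: 0.0002
grasp_force: 3.2
clock: 4.63
eef_pos: [0.5583, -0.169, 0.1113]
tcp_rot: [0.349, 3.12, -0.001]
ft_force: [-0.0, -0.6, -0.5]
finger_gap: -0.0
grasp_force: 0.0
```

View pics/c2.png

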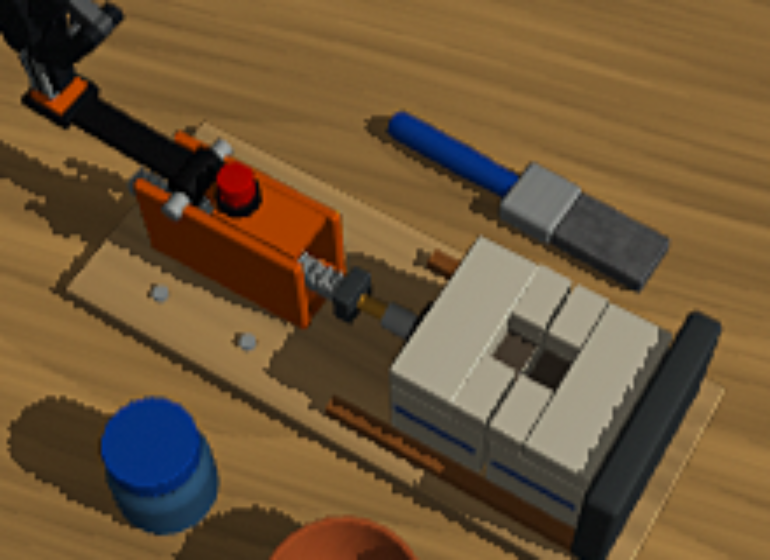

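The jaw is about two clicks out, with its pad close to the loose half, whose front edge is at about (415,330) in the crop. I'll go one stroke at a time, reading the force.

```bash
python3 -m pendant '[[[0,0,0,0,0,13,0],[0,0,0,0,0,13,0],[0,0,0,0,0,12,0],[0,0,0,0,0,9,0],[0,0,0,0,0,0,0],[0,0,0,0,0,0,0],[0,0,0,0,0,0,0]]]'; python3 -m pendant '[[[0,0,0,0,0,-17,0],[0,0,0,0,0,-17,0],[0,0,0,0,0,-15,0],[0,0,0,0,0,0,0],[0,0,0,0,0,0,0]]]'
```

```text
clock: 5.27
eef_pos: [0.5579, -0.1689, 0.0629]
tcp_rot: [-0.349, -3.122, 0.0]
ft_force: [-0.9, -0.8, 8.1]
finger_gap: 0.0
grasp_force: 3.8
clock: 5.68
eef_pos: [0.5579, -0.1688, 0.1117]
tcp_rot: [-0.349, -3.122, 0.0]
ft_force: [-0.1, 0.0, -0.8]
finger_gap: -0.0002
grasp_force: 0.0
```

```bash
python3 -m pendant '[[[0,0,0,0,0,13,0],[0,0,0,0,0,13,0],[0,0,0,0,0,12,0],[0,0,0,0,0,9,0],[0,0,0,0,0,0,0],[0,0,0,0,0,0,0],[0,0,0,0,0,0,0]]]'
```

```text
clock: 6.27
eef_pos: [0.558, -0.1687, 0.0645]
tcp_rot: [0.349, 3.122, 0.0]
ft_force: [0.2, 0.1, 10.6]
finger_gap: 0.0003
grasp_force: 5.0
```

```bash
python3 -m pendant '[[[0,0,0,0,0,1.5,0],[0,0,0,0,0,0,0],[0,0,0,0,0,0,0]]]'; python3 - <<'E'
from h import *
for i in range(6):
    optics.read_camera("top"); s=arm.observe(); print(s["ft_force"][2],s["eef_pos"][2])
E
```

```text
clock: 6.52
eef_pos: [0.5581, -0.1684, 0.0632]
tcp_rot: [0.349, 3.122, 0.001]
ft_force: [0.0, 1.7, 12.6]
finger_gap: 0.0002
grasp_force: 5.1
11.006367960422667 0.0632526853662303
10.656635425731597 0.06326487108178504
11.572599122827523 0.06327596942905075
11.506953528852657 0.06329025947404723
10.729789646087495 0.06331917874812543
11.59987791381604 0.0632958068154022
```

The reading averages about 11.3 N, so the mould is held with about 6 to 7 N, which is just short of the 7 N needed. One more click gives about 14 N, well under the cracking limit.

```bash
python3 -m pendant '[[[0,0,0,0,0,-17,0],[0,0,0,0,0,-17,0],[0,0,0,0,0,-15,0],[0,0,0,0,0,0,0],[0,0,0,0,0,0,0]]]';  python3 -m pendant '[[[0,0,0,0,0,13,0],[0,0,0,0,0,13,0],[0,0,0,0,0,10,0],[0,0,0,0,0,0,0],[0,0,0,0,0,0,0]]]'
```

```text
clock: 7.23
eef_pos: [0.5577, -0.1687, 0.1116]
tcp_rot: [-0.349, -3.121, -0.0]
ft_force: [0.6, 0.0, -0.5]
finger_gap: -0.0003
grasp_force: 0.0
clock: 7.65
eef_pos: [0.5581, -0.1686, 0.0754]
tcp_rot: [-0.349, -3.122, -0.001]
ft_force: [0.7, 0.9, 10.2]
finger_gap: -0.0001
grasp_force: 5.3
```

```bash
python3 -m pendant '[[[0,0,0,0,0,6,0],[0,0,0,0,0,6,0],[0,0,0,0,0,0.5,0],[0,0,0,0,0,0,0],[0,0,0,0,0,0,0]]]'; python3 - <<'E'
from h import *
for i in range(6):
    optics.read_camera("top"); s=arm.observe(); print(s["ft_force"][2],s["eef_pos"][2])
E
```

```text
clock: 8.07
eef_pos: [0.5584, -0.1685, 0.0637]
tcp_rot: [0.349, 3.121, 0.001]
ft_force: [0.3, 1.4, 13.4]
finger_gap: 0.0003
grasp_force: 6.4
14.186305218625867 0.06376668367705104
14.356052435403976 0.06381409754590824
14.562641135162117 0.06384007488150774
13.869537123961708 0.06384536575491848
14.056862869738872 0.0638699573244661
14.589936390864432 0.06385094974366398
```

The trigger is clearly stiff at about 14.2 N, so the mould is held with about 13 N. I'll let the trigger rise and move over the button.

```bash
python3 -m pendant '[[[0,0,0,0,0,-15,0],[0,0,0,0,0,-17,0],[0,0,0,0,0,-17,0],[0,0,0,0,0,-25,0],[0,0,0,0,0,-26,0],[0,0,0,0,0,0,0]]]';  python3 -m pendant '[[[0,0,0,0,32,0,0],[0,0,0,1,33,0,0],[0,0,0,0,33,0,0],[0,0,0,0,33,0,0],[0,0,0,0,0,20,0],[0,0,0,0,0,18,0],[0,0,0,0,0,0,0]]]'; python3 - <<'E'
from h import *
import cv2
a=optics.read_camera("scene");b=optics.read_camera("top")
f=lambda d,u,v,k:cv2.resize(d["pixels"][v-50:v+50,u-k:u+100-k,::-1],(400,400))
cv2.imwrite("pics/c3.png",np.hstack([f(a,285,185,50),f(b,360,215,50)]))
print(arm.observe()["eef_pos"])
E
```

```text
clock: 8.87
eef_pos: [0.5591, -0.1693, 0.1668]
tcp_rot: [0.349, 3.119, -0.002]
ft_force: [1.0, -0.2, 0.8]
finger_gap: 0.0002
grasp_force: 0.0
clock: 9.45
eef_pos: [0.5836, -0.0395, 0.1208]
tcp_rot: [-0.346, -3.115, -0.001]
ft_force: [-0.3, -0.3, 0.5]
finger_gap: -0.0001
grasp_force: 0.0
[ 0.58508933 -0.04061609  0.12448096]
```

View pics/c3.png

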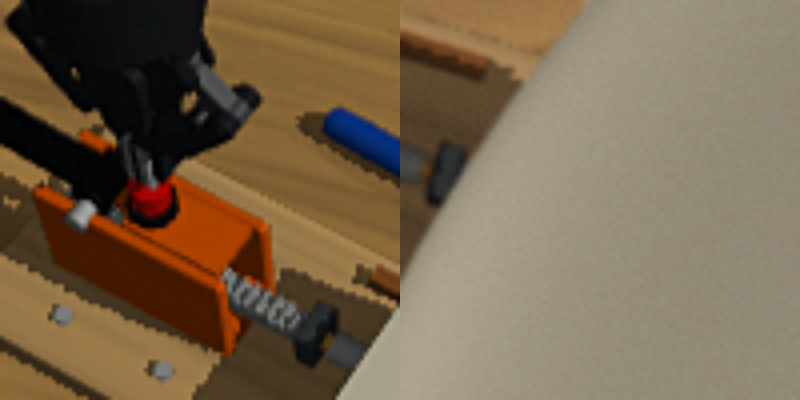

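The fingertips sit over the red button, at about (150,190) in the crop. The mould hold is visible with the jaw out.

```bash
python3 -m pendant '[[[0,0,0,0,0,10,0],[0,0,0,0,0,4,0],[0,0,0,0,0,3,0],[0,0,0,0,0,3,0],[0,0,0,0,0,2,0],[0,0,0,0,0,0,0],[0,0,0,0,0,0,0]]]'
```

```text
clock: 10.13
eef_pos: [0.5861, -0.0412, 0.1044]
tcp_rot: [0.35, 3.121, -0.001]
ft_force: [-1.2, -1.8, 4.8]
finger_gap: -0.0002
grasp_force: 1.9
```

```bash
python3 -m pendant '[[[0,0,0,0,0,1,0],[0,0,0,0,0,0,0],[0,0,0,0,0,0,0],[0,0,0,0,0,0,0],[0,0,0,0,0,0,0],[0,0,0,0,0,0,0],[0,0,0,0,0,0,0],[0,0,0,0,0,0,0]]]';python3 -m pendant '[[[0,0,0,0,0,0,0],[0,0,0,0,0,0,0],[0,0,0,0,0,0,0],[0,0,0,0,0,0,0],[0,0,0,0,0,0,0],[0,0,0,0,0,0,0],[0,0,0,0,0,0,0],[0,0,0,0,0,0,0]]]'; python3 - <<'E'
from h import *
import cv2
a=optics.read_camera("scene")
cv2.imwrite("pics/c4.png",cv2.resize(a["pixels"][130:290,205:425,::-1],(770,560)))
print(arm.observe()["ft_force"])
E
```

```text
clock: 10.8
eef_pos: [0.5861, -0.0409, 0.1031]
tcp_rot: [0.349, 3.122, -0.0]
ft_force: [0.4, -3.7, 3.8]
finger_gap: -0.0002
grasp_force: 2.1
clock: 11.47
eef_pos: [0.5861, -0.0408, 0.1031]
tcp_rot: [0.349, 3.122, 0.0]
ft_force: [0.9, -3.7, 5.2]
finger_gap: -0.0001
grasp_force: 2.1
[ 1.17021366 -3.66211266  5.19316787]
```

View pics/c4.png

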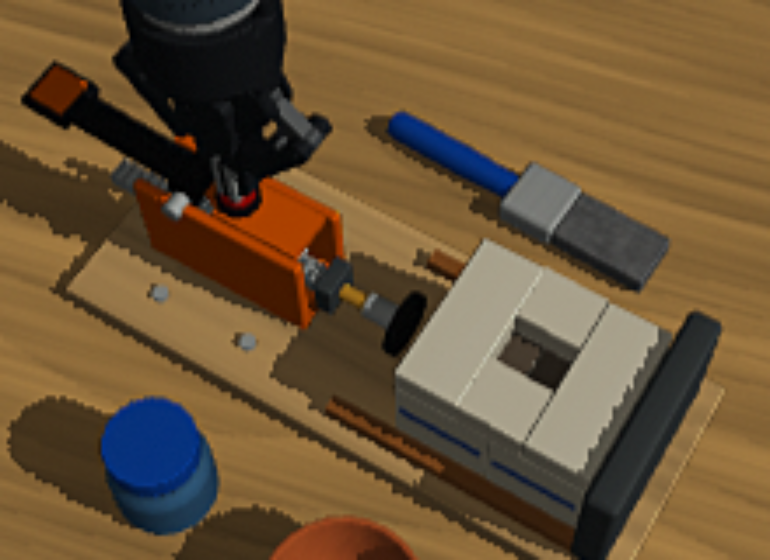

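The jaw is back at the housing (head at about (335,285) in the crop) and the mould is closed. I'll hold longer and compare with the initial picture.

```bash
python3 -m pendant '[[[0,0,0,0,0,0.5,0],[0,0,0,0,0,0,0],[0,0,0,0,0,0,0],[0,0,0,0,0,0,0],[0,0,0,0,0,0,0],[0,0,0,0,0,0,0],[0,0,0,0,0,0,0],[0,0,0,0,0,0,0]]]';python3 - <<'E'
from h import *
import cv2
a=optics.read_camera("scene")["pixels"][...,::-1]; b=cv2.imread("pics/scene0.png"); c=cv2.imread("pics/c4.png")
f=lambda i:cv2.resize(i[185:240,285:340],(390,390),interpolation=cv2.INTER_NEAREST)
cv2.imwrite("pics/c5.png",np.hstack([f(b),f(a)]))
print(arm.observe()["ft_force"])
E
```

```text
clock: 12.18
eef_pos: [0.5861, -0.0408, 0.1026]
tcp_rot: [0.349, 3.122, 0.0]
ft_force: [2.1, -2.8, 5.0]
finger_gap: -0.0002
grasp_force: 2.1
[ 2.46402405 -3.723485    4.34044709]
```

View pics/c5.png

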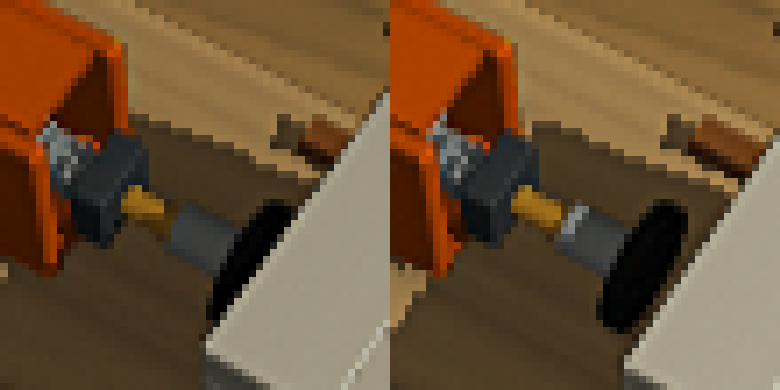

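The head is in the same place as at the start, so the jaw is fully back, and the loose half has moved off and closed. I'll lift off straight up.

```bash
python3 -m pendant '[[[0,0,0,0,0,-6,0],[0,0,0,0,0,-10,0],[0,0,0,0,0,-25,0],[0,0,0,0,0,-35,0],[0,0,0,0,0,-35,0],[0,0,0,0,0,0,0],[0,0,0,0,0,0,0]]]';python3 - <<'E'
from h import *
import cv2
a=optics.read_camera("scene")["pixels"][...,::-1]
cv2.imwrite("pics/c6.png",a[100:330,170:450])
print(arm.observe()["ft_force"],arm.observe()["eef_pos"])
E
```

```text
clock: 12.82
eef_pos: [0.5863, -0.0404, 0.2159]
tcp_rot: [0.348, 3.119, 0.001]
ft_force: [0.2, -0.5, -0.6]
finger_gap: 0.0001
grasp_force: 0.0
[-0.1139615  -0.62230893  0.07629644] [ 0.58569639 -0.04035971  0.21418742]
```

View pics/c6.png

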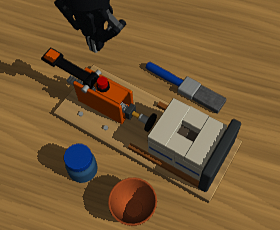

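The hand is clear, the button is up, the jaw is back and the mould is closed, with the halves meeting at about (188,130) in the crop. The jar, bowl and brush haven't moved.

```bash
python3 -c "from cell import ticket; print(ticket.close_job())"
```

```text
the job is handed in; nothing more can be done
None
```

The job is handed in: after five trigger strokes the mould was held flush with about 13 N (estimated from the trigger force), then the release brought the jaw fully back with the mould still closed and the bowl, jar and brush unmoved.

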